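Set and clamp the end stop of an assembly jig

TASK

Slide the jig's blue end stop along its slots up to the red setting line, until its upright face bears on the controller housing: come up to it slowly and by feel, without shoving hard on it. Then turn the clamp lever clockwise until the stop is clamped hand-tight, about 10 newtons of push near the end of the lever, and do not overtighten it. Leave the housing, plug, driver and bolt tray where they are.

Things in the scene. Friction and masses are not known exactly. Their poses are not given: they have to be found in the camera images.
- jig: Fixed aluminium jig plate, 190 (x) x 400 (y) x 12 mm, on the bench; origin: centre of its underside. +y runs from the clamp lever to the housing, z up. A steel back rail, 44 mm high, stands behind the housing. On the centreline stand a guide screw at y = -33 mm (head 14 mm wide, top 30 mm above the bench) and the lever's stud at y = -95 mm.
- setting_line (a point): Red line, 170 mm long in x and 3 mm wide, across the plate; this point is the middle of its far (+y) edge, on the plate's top (12 mm above the bench). The stop's face belongs on this edge, which is also where the near face of the housing stands. Axes as the jig.
- end_stop: Loose blue steel end stop, about 0.75 kg, lying on the plate. Flat foot 56 mm (x) by 171 mm (y), 8 mm thick, with two slots in line over the studs, so it slides along the jig's y only (0.75 mm side play; drag 3 to 8 N). It starts 12 to 35 mm short of the line. Origin: lower edge of its upright face, on the centreline; axes as the jig.
- stop_face (a point): Centre of the stop's upright face (its +y side), 30 mm above the foot's underside (42 mm above the bench). The upright is 56 mm wide, 10 mm thick, and its top is 68 mm above the bench.
- stop_web (a point): Centre of the web behind the upright, 27.5 mm behind the face, 40 mm above the bench. The web stands on the centreline, 10 mm thick (x), top 60 mm above the bench; its rear end is 17.5 mm farther to -y. Pinch it, or push on its rear end.
- housing_centre (a point): Centre of the loose aluminium controller housing, 100 (x) x 105 (y) x 50 mm, 0.85 kg, standing on the plate against the back rail; its near face is 52.5 mm towards -y from this point. It must stay there: meet it at no more than 15 mm/s, and a firm touch of 5 to 10 N beyond the stop's drag is enough.
- lever_axis (a point): Point on the vertical axis about which the clamp lever turns, 54 mm above the bench. The lever starts pointing anywhere from 0.5 rad counter-clockwise to 0.9 rad clockwise (seen from above) of the jig's +x, and tightens clockwise, towards the jig's -y. It stays where it is left. Feel the push while it moves slowly (20 mm/s or less at its end): after a quick step it reads up to 4 N lower at rest.
- lever_tip (a point): Point in the lever's black arm, 60 mm from the axis, 56 mm above the bench. The arm is a round bar 13 mm thick with a 17 mm orange ball at its end. Loose, it needs a steady push of about 6 to 7 N here; after 0.15 to 1.25 rad, each time differently, it bites and the push rises by 1 N per 0.03 rad. Hand-tight is 10 N here (8 N is too loose, 15 N overstrains it).
- clamp_washer: Steel washer, 23 mm across and 4 mm thick, round the lever's stud; turning the lever clockwise lowers it onto the foot of the stop, from a gap of 1 to 7 mm. Origin: centre of its underside.
- plug_centre (a point): Centre of a loose orange connector plug, 30 x 64 x 34 mm, on the bench beside the jig.
- bolt_tray_centre (a point): Centre of a loose blue bolt tray, 85 x 110 x 30 mm, on the bench beside the jig.
- driver_centre (a point): Centre of a loose teal and black cordless driver lying on its side, about 190 x 220 x 58 mm, on the bench beyond the jig's +y end.

How it is judged:
By the outcome, as a careful person would: the job done as asked, in the order asked, and still so for the second after the job is handed in, with the robot touching nothing.
It also fails if it takes over 61 s, if anything falls off the work surface, if the arm or the gripper's body presses on something with over 40 N, if the wrist force passes 120 N, or if a joint passes its speed limit or range.

ROBOT

A 6-joint arm with a two-finger parallel gripper is mounted at the origin on the work surface. World frame = base frame: x ahead of the robot, y to its left, z up, the work surface at z = 0. Lengths are in mm, angles in degrees, forces in N, time in s.
With the tool pointing down it reaches from about 350 to 850 mm from the base axis. Payload 8.1 kg.
Tool frame: the origin (TCP) lies midway between the tips of the shut fingers; the grasp point (between the pads) lies 19 mm behind it; z points along the fingers, y is the direction in which the jaws open and shut (so a half turn about z gives the same grasp; the last joint's range is limited). The gripper opens to 85 mm and grips with 20 to 120 N. Pads are 22 mm wide; open, the fingers measure 114 mm over their backs; the gripper's body (76 mm by 85 mm) begins 54 mm behind the grasp point. The pads swing forward as they close: fully open they stand 13 mm farther back than shut.
Start: joints at [70.967, 7.471, 85.268, -0, 87.261, -4.893], TCP at [146.559, 581.83, 231.292] pointing down, gripper open.
Joint ranges: [-169.43, 169.43], [-51.17, 129.36], [1.28, 143.12], [-76.62, 256.62], [0, 156.53], [-152.29, 152.29]. Speed limits (degrees/s): [136.94, 136.94, 159.86, 180, 180, 180].

INTERFACE

Orientations are given as [roll, pitch, yaw] about the fixed x, y, z axes, in that order (R = Rz(yaw) Ry(pitch) Rx(roll)).
In Python, from bench import telemetry, snapshot, camera_params, job gives the robot as it stands. The module is installed in compiled form; this text tells all that it offers.
- The arm moves only by the shell command python3 -m jog 'ROWS' [FORCE]. ROWS is JSON, a list that holds one entry, the list of rows, each a list of 7 numbers: the shift along the tool's x, y, z in units of 50 mm (1.0 is 50 mm), then the turn, a rotation vector about the tool's x, y, z in units of 2 pi rad (1.0 is 2 pi rad), then the opening, from 0 (shut) to 1 (fully open). In form: [[[dx, dy, dz, rx, ry, rz, claw], ...]]. A call has 1 to 12 rows; each row shifts and turns the commanded pose from where the row before left it, along the tool's axes as they then stand; what a row does not reach is not made up. A row lasts 1/8 s, in which the tool goes at most 62.5 mm and 10.7 degrees, less where a joint would pass 70% of its speed; a pose out of reach is approached as far as the arm can. A call with a number of a shift or a turn outside -1 to 1 is refused whole. A call with a gripper value outside its range is refused whole. The fingers move at their own pace and stop on an object; FORCE is the grip in N (left out, the last holds). Time passes only in rows, so rows that do not move let the fingers close. It gives the time, the measured TCP pose, the force and the opening at its end, in the units of the state.
- telemetry.sense(): the state, without advancing time (a new reading comes with each control period).
- snapshot(name): name is "scene" or "top" or "wrist"; returns (picture, depth): 480x640x3 uint8, red, green, blue; 480x640 float32, mm along the optical axis (not along the pixel's ray), 0 where there is no reading.
- camera_params(name): a dict with "K" (3x3 intrinsics, pixels), "extrinsics" (4x4, takes a point from camera to world coordinates). Camera axes: x right, y down, z forward; pixel columns grow to the right and rows downward; lengths in mm; the calibration is good to about 2 mm. The wrist camera is an equidistant fisheye: a pixel r from the principal point sees the ray r / f radians off the axis. A picture is of the moment at which its call begins: read the wrist's pose just before it. camera_params takes no time and is no camera call; for the wrist camera it gives the pose at the moment of the call.
- job.hand_in(): hands the job in, once; it reports no verdict.
The state is a dict: "time": time; "joint_pos": joint angles; "qd": joint speeds; "joint_efforts": joint torques, N m; "tool_pos": TCP position; "tcp_rot": TCP orientation; "ft_force": force on the tool from outside, world axes, zero at the start; "wrist_torque": the same for the moment, N m; "finger_gap": finger opening in mm.
Only numpy, scipy, OpenCV 4.12 (cv2) and the standard library are available. Lean on these libraries where they do the work, as an engineer would, in place of code of your own. Each camera call takes 0.05 s, during which the arm holds its last target. There are 200 camera calls.

## Working session

There is one attempt and no reset: what is moved stays moved. The work goes in short steps, Python scripts to look and compute and a shell command to move; the robot and the scene stay as the last step left them, time stands still between calls to the robot, and variables do not carry over. Pictures are saved under pics/ and viewed, about 8 in all and at most 12, crops included, and the job is handed in when it is done.

```bash
mkdir -p pics; python3 - <<'E'
from bench import telemetry, snapshot, camera_params
import cv2,numpy as np
print(telemetry.sense())
for n in ["top","scene"]:
    p,d=snapshot(n); np.savez(f"pics/{n}0.npz",p=p,d=d); cv2.imwrite(f"pics/{n}0.png",p[:,:,::-1])
    c=camera_params(n); print(n,np.round(c["K"],1).tolist(),np.round(c["extrinsics"],3).tolist())
E
```

```text
{'time': 0.0, 'joint_pos': array([ 7.09678254e+01,  7.51279119e+00,  8.53306119e+01, -2.69378550e-03,
        8.72620049e+01, -4.89120467e+00]), 'qd': array([-0.0396051 , -0.04327516, -0.09801181, -0.04889096,  0.04610951,
       -0.08851454]), 'joint_efforts': array([ 9.02572938e-04, -5.69372463e+01, -5.00573730e+01, -1.72401860e-04,
        1.43477219e-02,  1.29587466e-06]), 'tool_pos': array([146.37790879, 581.29304569, 230.25582109]), 'tcp_rot': array([-1.79894746e+02, -6.30683006e-03,  1.65859155e+02]), 'ft_force': array([-0.40233443, -0.14791426, -0.39537035]), 'wrist_torque': array([-0.00856935,  0.03524631,  0.02611651]), 'finger_gap': 85.45369620573123}
top [[541.0, 0.0, 319.2], [0.0, 541.0, 252.7], [0.0, 0.0, 1.0]] [[-0.033, -0.975, 0.22, 409.589], [-0.999, 0.033, -0.005, 186.507], [-0.002, -0.22, -0.976, 961.325], [0.0, 0.0, 0.0, 1.0]]
scene [[617.3, 0.0, 317.9], [0.0, 617.3, 234.6], [0.0, 0.0, 1.0]] [[0.459, 0.766, -0.45, 1088.003], [0.889, -0.393, 0.236, -104.115], [0.004, -0.508, -0.861, 1004.929], [0.0, 0.0, 0.0, 1.0]]
```

View pics/top0.png

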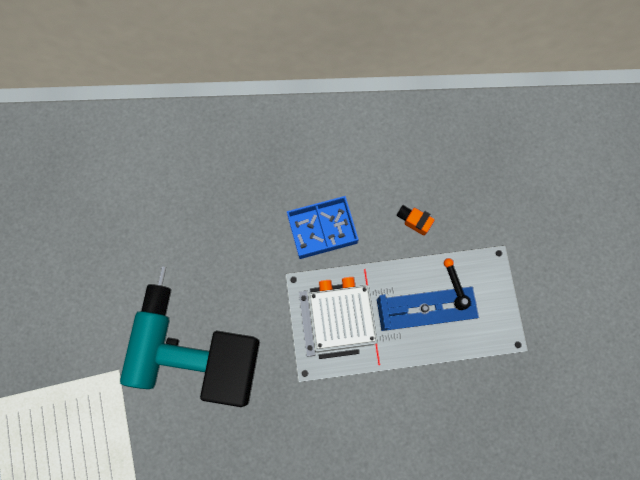

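View pics/scene0.png

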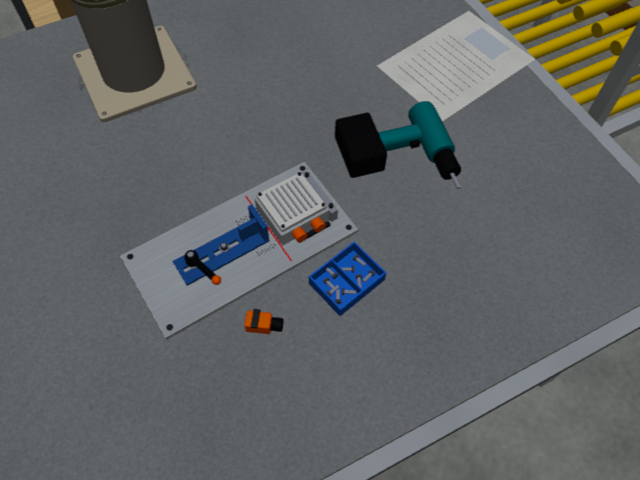

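Top view: plate corners are about (286,273), (505,247), (526,351) and (298,381). The red line runs (365,270) to (379,363), the stop spans columns 378–478, the lever hub is at (462,301) and its ball at (449,263). The housing is at (343,318). The scene view agrees.

```bash
cat > h.py <<'E'
import numpy as np,cv2
from bench import camera_params
def ray(n,uv,z,c=None):
    c=c or camera_params(n);K=c["K"];E=np.array(c["extrinsics"])
    uv=np.atleast_2d(np.array(uv,float))
    d=np.c_[(uv[:,0]-K[0][2])/K[0][0],(uv[:,1]-K[1][2])/K[1][1],np.ones(len(uv))]@E[:3,:3].T
    o=E[:3,3]; t=(z-o[2])/d[:,2]
    return (o+d*t[:,None])[:,:2]
def proj(n,P):
    c=camera_params(n);E=np.array(c["extrinsics"]);q=(np.atleast_2d(P)-E[:3,3])@E[:3,:3];u=q@np.array(c["K"]).T
    return u[:,:2]/u[:,2:]
def cents(m,amin=15):
    n,_,s,c=cv2.connectedComponentsWithStats(m.astype(np.uint8))
    return [(s[i,4],c[i].round(1).tolist(),s[i,:4].tolist()) for i in range(1,n) if s[i,4]>=amin]
E
python3 - <<'E'
from h import *
for n in ["top","scene"]:
    p=np.load(f"pics/{n}0.npz")["p"].astype(int); r,g,b=p[...,0],p[...,1],p[...,2]
    hsv=cv2.cvtColor(p.astype(np.uint8),cv2.COLOR_RGB2HSV)
    H,S,V=[hsv[...,i].astype(int) for i in range(3)]
    print(n,"orange",cents((S>150)&(V>150)&(H>6)&(H<22)))
    red=(S>120)&(V>120)&((H<4)|(H>174)); print("red",cents(red))
    red[:, :]&=True
    ys,xs=np.nonzero(red); W=ray(n,np.c_[xs,ys],12)
    # keep main line
    lab=[c for c in cents(red,8)]
    roi=np.zeros_like(red)
    for a,c,bb in lab: roi[bb[1]:bb[1]+bb[3],bb[0]:bb[0]+bb[2]]=1
    ys,xs=np.nonzero(red&roi); W=ray(n,np.c_[xs,ys],12)
    m=W.mean(0);u=np.linalg.svd(W-m)[2][0]; s=(W-m)@u
    print("line mean",m,"dir",np.degrees(np.arctan2(u[1],u[0])),"ends",m+u*s.min(),m+u*s.max())
    # plate
    pl=((S<30)&(V>135)).astype(np.uint8)
    if n=="top": pl[:200]=0; pl[:,:270]=0
    else: pl[:150]=0; pl[:,400:]=0; pl[350:]=0
    pl=cv2.morphologyEx(pl,cv2.MORPH_OPEN,np.ones((3,3)))
    cs=max(cv2.findContours(pl,0,2)[0],key=cv2.contourArea)
    ww=ray(n,cs[:,0],12).astype(np.float32)
    print("plate",cv2.minAreaRect(ww))
    bl=(H>100)&(H<125)&(S>120)
    print("blue",cents(bl,100))
    print("dark",cents((V<45)&(xs is not None),20))
E
```

```text
top orange [(np.int32(172), [414.3, 216.3], [407, 208, 16, 18]), (np.int32(98), [427.7, 224.1], [422, 217, 12, 15]), (np.int32(57), [448.0, 262.2], [444, 259, 9, 8]), (np.int32(116), [347.9, 282.0], [342, 277, 13, 11]), (np.int32(117), [325.0, 285.0], [319, 280, 13, 11])]
red [(np.int32(25), [365.4, 276.7], [364, 269, 4, 16]), (np.int32(34), [377.3, 354.4], [375, 344, 5, 21])]
line mean [498.17211842  92.83460425] dir -174.41299819837567 ends [590.86781337 101.90226583] [423.87225063  85.56645596]
plate ((561.7636108398438, 14.2432861328125), (370.29620361328125, 525.1680908203125), 22.425931930541992)
blue [(np.int32(2606), [322.0, 226.8], [287, 196, 72, 63]), (np.int32(2596), [423.3, 309.0], [377, 287, 101, 44])]
dark [(np.int32(118), [403.4, 212.5], [397, 206, 14, 14]), (np.int32(335), [457.5, 289.8], [447, 266, 23, 44]), (np.int32(659), [155.8, 299.4], [142, 285, 29, 31]), (np.int32(3346), [229.5, 369.0], [200, 331, 59, 76]), (np.int32(70), [171.8, 341.5], [166, 338, 13, 8])]
scene orange [(np.int32(76), [316.9, 221.9], [312, 217, 12, 11]), (np.int32(78), [298.4, 232.0], [293, 22
[... 526 characters left out ...]
, [346.8, 277.3], [309, 241, 78, 75]), (np.int32(414), [187.8, 270.6], [173, 256, 34, 29])]
dark [(np.int32(254), [23.0, 13.7], [12, 0, 22, 30]), (np.int32(189), [99.5, 3.9], [71, 0, 55, 8]), (np.int32(31), [89.2, 0.7], [81, 0, 15, 3]), (np.int32(518), [151.0, 34.1], [136, 0, 27, 78]), (np.int32(3285), [379.5, 148.1], [335, 113, 126, 67]), (np.int32(21), [410.8, 118.7], [409, 114, 5, 10]), (np.int32(22), [327.0, 224.1], [325, 222, 5, 6]), (np.int32(43), [310.9, 232.9], [307, 229, 10, 9]), (np.int32(281), [198.0, 264.1], [185, 250, 30, 29]), (np.int32(97), [255.1, 318.2], [251, 309, 9, 19]), (np.int32(155), [276.5, 324.2], [270, 317, 13, 15]), (np.int32(22), [169.1, 326.9], [167, 325, 5, 5])]
```

```bash
python3 - <<'E'
from h import *
C=ray("top",[(286,273),(505,247),(526,351),(298,381)],12);print("corners",C.round(1).tolist(),C.mean(0))
S=ray("scene",[(122,257),(303,164),(358,230),(166,335)],12);print("scene corners",S.round(1).tolist(),S.mean(0))
print("ball top",ray("top",[448,262.2],56),"scene",ray("scene",[215.8,278.8],56))
a=np.radians(5.5);R=np.array([[np.cos(a),-np.sin(a)],[np.sin(a),np.cos(a)]])
L=np.array([509.5,92.5]) # far edge middle approx
def J(W): return (W-L)@R   # jig coords rel. to line point
print("L-centre",J(np.array([C.mean(0),S.mean(0)])))
for n in["top","scene"]:
    p=np.load(f"pics/{n}0.npz");P=p["p"];d=p["d"];c=camera_params(n);K=c["K"];E=np.array(c["extrinsics"])
    v,u=np.mgrid[:480,:640];q=np.stack([(u-K[0][2])/K[0][0]*d,(v-K[1][2])/K[1][1]*d,d],-1)@E[:3,:3].T+E[:3,3]
    hsv=cv2.cvtColor(P,cv2.COLOR_RGB2HSV);H,S_,V=[hsv[...,i] for i in range(3)]
    bl=(H>100)&(H<125)&(S_>120)&(d>0)
    j=J(q[...,:2].reshape(-1,2)).reshape(480,640,2);z=q[...,2]
    near=(abs(j[...,0])<60)&(j[...,1]<20)&(j[...,1]>-220)
    for nm,m in [("foot",bl&near&(z>14)&(z<26)),("upr top",bl&near&(z>62)),("webtop",bl&near&(z>56)&(z<63)),("dark hub/lever",(V<60)&near&(z>45)),("housing top",(z>55)&(z<70)&(abs(j[...,0])<75)&(j[...,1]>-10)&(j[...,1]<150))]:
        x=j[m]
        if len(x): print(n,nm,len(x),"x",np.percentile(x[:,0],[2,50,98]).round(1),"y",np.percentile(x[:,1],[1,50,99]).round(1),"z",np.percentile(z[m],[5,50,98]).round(1))
    if n=="top": print("ball jig",J(ray(n,[448,262.2],56)))
    else: print("ball jig",J(ray(n,[215.8,278.8],56)))
E
```

```text
corners [[588.2, 241.8], [622.6, -153.6], [437.5, -169.8], [400.1, 225.0]] [512.10768501  35.85620567]
scene corners [[447.7, -172.1], [409.3, 216.7], [594.3, 239.5], [627.1, -153.1]] [519.61622972  32.75827825]
ball top [[589.43843084 -37.6827115 ]] scene [[590.12520251 -39.83387518]]
L-centre [[ -2.83338735 -56.63295307]
 [  4.34366633 -60.43628037]]
top foot 2080 x [-29.3  -9.3  24.1] y [-179.5 -102.1  -20.4] z [16.9 19.7 23.3]
top upr top 227 x [-28.9  -2.9  23.3] y [-51.9 -16.2 -11.1] z [62.7 67.4 70.7]
top webtop 147 x [-27.8  -1.9  16.7] y [-160.5  -37.3  -11.1] z [56.8 59.5 62.7]
top dark hub/lever 333 x [-12.9  18.8  57. ] y [-159.7 -144.2   12.8] z [50.2 56.6 63.6]
top housing top 3212 x [-46.4  -3.2  41.6] y [  7.5  55.3 102.4] z [59.3 62.3 68.7]
ball jig [[  67.09295021 -137.24513518]]
scene foot 1676 x [-25.1   9.5  29. ] y [-183.3 -103.8  -23.7] z [15.6 19.  23. ]
scene upr top 158 x [-23.4   3.6  27.7] y [-36.2 -20.  -14.3] z [62.8 66.7 70.2]
scene webtop 144 x [-13.8   3.5  51.4] y [-160.   -39.5  -16.2] z [56.4 58.5 62.6]
scene dark hub/lever 389 x [-17.2  15.5  57.3] y [-166.2 -147.1    9.5] z [46.7 55.9 63.1]
scene housing top 2259 x [-42.7   4.2  46.2] y [ 3.7 50.  98.5] z [57.8 61.6 67.9]
ball jig [[  67.57038022 -139.45221947]]
```

```bash
python3 -m jog '[[[-0.944,-0.173,0.1,0,0,0.013,0],[-0.944,-0.173,0.1,0,0,0.013,0],[-0.944,-0.173,0.1,0,0,0.013,0],[-0.944,-0.173,0.1,0,0,0.013,0],[-0.944,-0.173,0.1,0,0,0.013,0],[-0.944,-0.173,0.15,0,0,0.013,0],[-0.944,-0.173,0.15,0,0,0.013,0],[-0.944,-0.173,0.15,0,0,0.013,0],[-0.944,-0.173,0.15,0,0,0.013,0],[-0.944,-0.173,0.15,0,0,0.013,0],[-0.944,-0.173,0.15,0,0,0.013,0],[-0.944,-0.173,0.15,0,0,0.013,0]]]' 40
python3 -m jog '[[[-0.944,-0.173,0.15,0,0,0.013,0],[-0.944,-0.173,0.15,0,0,0.013,0],[-0.944,-0.173,0.15,0,0,0.013,0],[0,0,0,0,0,0,0]]]'
```

```text
time: 1.6
tool_pos: [500.3, 154.8, 153.2]
tcp_rot: [-180.0, -0.0, 109.5]
ft_force: [-0.6, -0.4, -0.3]
finger_gap: -0.0
time: 2.1
tool_pos: [510.9, 10.4, 130.1]
tcp_rot: [-179.9, 0.0, 95.4]
ft_force: [0.3, 0.6, -0.4]
finger_gap: -0.0
```

```bash
python3 -m jog '[[[0.1,0.136,0,0,0,0,0],[0,0,0,0,0,0,0],[0,0,0,0,0,0,0]]]'
python3 - <<'E'
from bench import snapshot,camera_params
import cv2
p,d=snapshot("wrist");cv2.imwrite("pics/w1.png",p[:,:,::-1]);c=camera_params("wrist");print(c)
E
```

```text
time: 2.48
tool_pos: [518.2, 20.0, 131.4]
tcp_rot: [180.0, -0.0, 95.8]
ft_force: [-1.1, 0.7, -0.1]
finger_gap: -0.3
{'K': array([[371.64829954,   0.        , 321.8739981 ],
       [  0.        , 371.64829954, 240.53921143],
       [  0.        ,   0.        ,   1.        ]]), 'extrinsics': array([[ 9.94862695e-01,  9.71642926e-02,  2.84133482e-02,
         5.11281936e+02],
       [ 1.01232800e-01, -9.55897423e-01, -2.75702804e-01,
         9.05110510e+01],
       [ 3.71778384e-04,  2.77162797e-01, -9.60822900e-01,
         2.73914790e+02],
       [ 0.00000000e+00,  0.00000000e+00,  0.00000000e+00,
         1.00000000e+00]])}
```

View pics/w1.png

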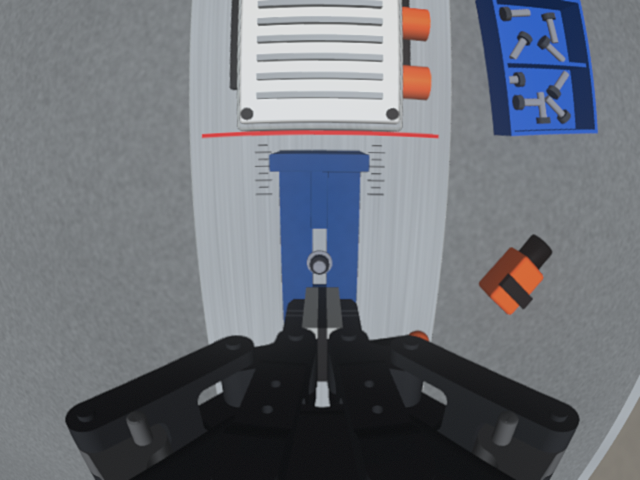

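Wrist view: red line at row 134, top edge of the stop's upright at row ~152, centre column ~320, and guide screw at (319,263). The shut fingertips are on the centreline.

```bash
cat >> h.py <<'E'
def wray(uv,z,c):
    K=c["K"];E=np.array(c["extrinsics"]);uv=np.atleast_2d(np.array(uv,float))
    a=np.c_[uv[:,0]-K[0][2],uv[:,1]-K[1][2]];r=np.hypot(a[:,0],a[:,1]);th=r/K[0][0]
    d=np.c_[a/np.maximum(r,1e-9)[:,None]*np.sin(th)[:,None],np.cos(th)]@E[:3,:3].T
    o=E[:3,3];return (o+d*((np.array(z)-o[2])/d[:,2])[:,None])[:,:2]
a=np.radians(5.5);R=np.array([[np.cos(a),-np.sin(a)],[np.sin(a),np.cos(a)]]);L=np.array([509.5,92.5])
def J(W): return (np.array(W)-L)@R
E
python3 - <<'E'
from h import *
from bench import telemetry
c=camera_params("wrist")
P=wray([(203,135.5),(438,135.5),(320,132.5),(270,153),(369,153),(319,262),(328,200),(310,200),(320,129),(417,337)],[12,12,12,68,68,30,60,60,12,56],c)
print(P.round(1).tolist());print(J(P).round(1).tolist());print("tcp",J(telemetry.sense()["tool_pos"][:2]))
d=P[1]-P[0];print(np.degrees(np.arctan2(d[1],d[0])))
E
```

```text
[[426.0, 84.9], [594.0, 101.9], [509.8, 93.0], [483.7, 78.6], [538.2, 84.1], [518.1, 4.9], [518.7, 54.0], [508.2, 52.9], [509.6, 95.4], [590.4, -34.6]]
[[-83.8, 0.4], [85.0, 1.2], [0.4, 0.4], [-27.0, -11.3], [27.7, -11.1], [0.1, -88.1], [5.4, -39.2], [-5.1, -39.3], [0.4, 2.9], [68.3, -134.3]]
tcp [  1.60227666 -73.13010214]
5.768716624355049
```

```bash
python3 -m jog '[[[-0.02,-0.028,0.6,0,0,0,0],[0,0,0.6,0,0,0,0],[0,0,0.4,0,0,0,0],[0,0,0.26,0,0,0,0],[0,0,0,0,0,0,0],[0,0,0,0,0,0,0]]]'
```

```text
time: 3.28
tool_pos: [517.5, 17.8, 39.3]
tcp_rot: [179.9, 0.0, 95.7]
ft_force: [0.0, -0.1, -0.3]
finger_gap: -0.3
```

```bash
python3 -m jog '[[[0.04,0,0,0,0,0,0],[0.04,0,0,0,0,0,0],[0.03,0,0,0,0,0,0],[0.03,0,0,0,0,0,0]]]'
```

```text
time: 3.78
tool_pos: [516.1, 24.9, 38.4]
tcp_rot: [180.0, 0.0, 95.7]
ft_force: [-0.6, -2.6, 0.2]
finger_gap: 0.4
```

```bash
python3 -m jog '[[[0.02,0,0,0,0,0,0],[0.02,0,0,0,0,0,0],[0.02,0,0,0,0,0,0],[0.02,0,0,0,0,0,0]]]'; python3 -m jog '[[[0.02,0,0,0,0,0,0],[0.02,0,0,0,0,0,0],[0.02,0,0,0,0,0,0]]]'
```

```text
time: 4.28
tool_pos: [515.8, 28.6, 38.4]
tcp_rot: [180.0, 0.0, 95.7]
ft_force: [0.8, -4.6, 1.0]
finger_gap: 0.1
time: 4.65
tool_pos: [515.5, 31.7, 38.4]
tcp_rot: [180.0, 0.0, 95.7]
ft_force: [-0.2, -4.4, 1.6]
finger_gap: 0.1
```

```bash
python3 -m jog '[[[0.02,0,0,0,0,0,0],[0.02,0,0,0,0,0,0]]]'; python3 -m jog '[[[0.012,0,0,0,0,0,0],[0.012,0,0,0,0,0,0]]]';python3 -m jog '[[[0.01,0,0,0,0,0,0],[0.01,0,0,0,0,0,0]]]'
```

```text
time: 4.9
tool_pos: [515.3, 33.7, 38.4]
tcp_rot: [180.0, 0.0, 95.7]
ft_force: [0.6, -4.2, 1.3]
finger_gap: 0.1
time: 5.15
tool_pos: [515.1, 34.9, 38.4]
tcp_rot: [180.0, 0.0, 95.7]
ft_force: [0.3, -4.7, 2.3]
finger_gap: -0.1
time: 5.4
tool_pos: [515.1, 35.9, 38.4]
tcp_rot: [180.0, 0.0, 95.7]
ft_force: [-0.1, -5.5, 1.7]
finger_gap: 0.5
```

```bash
python3 -m jog '[[[0.012,0,0,0,0,0,0],[0.012,0,0,0,0,0,0]]]'
```

```text
time: 5.65
tool_pos: [514.9, 37.0, 38.4]
tcp_rot: [180.0, 0.0, 95.7]
ft_force: [0.8, -5.8, 1.4]
finger_gap: 0.2
```

```bash
python3 -m jog '[[[0.012,0,0,0,0,0,0]]]'
```

```text
time: 5.78
tool_pos: [514.9, 37.6, 38.4]
tcp_rot: [180.0, 0.0, 95.7]
ft_force: [0.2, -5.0, 1.9]
finger_gap: 0.1
```

```bash
python3 -m jog '[[[0.012,0,0,0,0,0,0]]]'
```

```text
time: 5.9
tool_pos: [514.8, 38.2, 38.4]
tcp_rot: [180.0, 0.0, 95.7]
ft_force: [0.3, -4.5, 2.5]
finger_gap: 0.3
```

```bash
python3 -m jog '[[[0.012,0,0,0,0,0,0]]]'
```

```text
time: 6.02
tool_pos: [514.8, 38.6, 38.4]
tcp_rot: [180.0, 0.0, 95.7]
ft_force: [1.1, -7.8, 1.4]
finger_gap: 0.1
```

```bash
python3 -m jog '[[[0.012,0,0,0,0,0,0]]]'
```

```text
time: 6.15
tool_pos: [514.7, 38.6, 38.4]
tcp_rot: [180.0, 0.1, 95.7]
ft_force: [1.2, -11.9, 3.0]
finger_gap: 0.0
```

```bash
python3 - <<'E'
from bench import snapshot
import cv2
p,d=snapshot("wrist");cv2.imwrite("pics/w2.png",p[:,:,::-1])
E
```

```text
(no output)
```

View pics/w2.png

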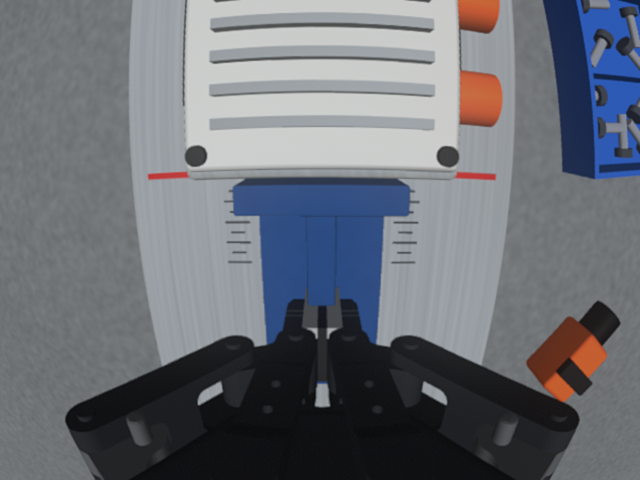

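Housing contact was felt: drag was about 5 N, the force rose to 11.9 N, and motion stopped at y = 38.6. The picture shows the upright flush against the housing (row ~178), with the line edge level and the housing square. I'll back off and go to the lever.

```bash
python3 -m jog '[[[-0.08,0,0,0,0,0,0],[-0.08,0,0,0,0,0,0],[0,0,-0.6,0,0,0,0],[0,0,-0.6,0,0,0,0],[-0.5,0.48,0,0,0,0,0],[-0.55,0.48,0,0,0,0,0],[0,0,0,0,0,-0.018,0],[0,0,0,0,0,-0.018,0],[0,0,0,0,0,0,0],[0,0,0,0,0,0,0]]]'
python3 - <<'E'
from bench import snapshot
import cv2
p,d=snapshot("wrist");cv2.imwrite("pics/w3.png",p[:,:,::-1])
E
```

```text
time: 7.45
tool_pos: [568.2, -15.8, 98.1]
tcp_rot: [-180.0, -0.0, 108.5]
ft_force: [0.9, 0.3, -0.1]
finger_gap: 0.2
```

View pics/w3.png

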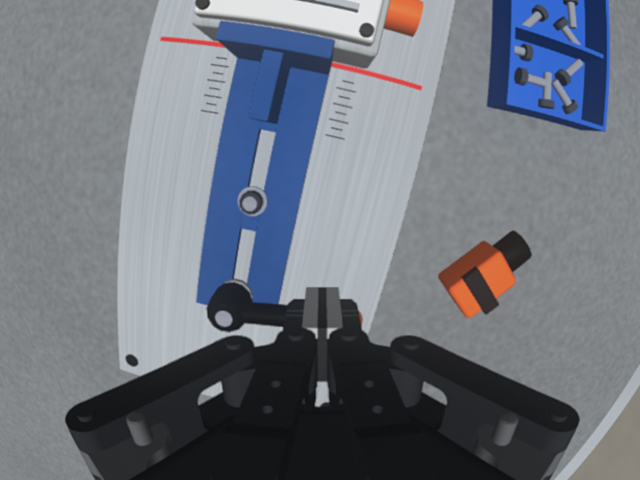

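The stop is still flush with the housing. The lever hub is at ~(229,305), with its bright stud end at (223,317). The ball shows behind the finger at ~(360,320), so the fingers stand just before the arm.

```bash
python3 - <<'E'
from h import *
c=camera_params("wrist")
print(wray([(229,305),(223,317),(228,303),(360,320)],[56,66,54,56],c).round(1).tolist())
E
python3 -m jog '[[[0,0,0.6,0,0,0,0],[0,0,0.52,0,0,0,0],[0,0,0,0,0,0,0],[0,0,0,0,0,0,0]]]'
```

```text
[[525.6, -51.4], [525.1, -54.2], [524.5, -51.5], [598.3, -36.3]]
time: 8.0
tool_pos: [568.9, -16.0, 43.3]
tcp_rot: [179.9, 0.0, 108.6]
ft_force: [0.3, 0.5, 0.5]
finger_gap: -0.2
```

```bash
cat > t.py <<'E'
from bench import telemetry
import numpy as np
s=telemetry.sense();A=np.array([524.8,-54.5]);r=s["tool_pos"][:2]-A;F=s["ft_force"]
fz=(r[0]*F[1]-r[1]*F[0])/60; m=s["wrist_torque"][2]*1000/60
print("r",np.hypot(*r).round(1),"ang",np.degrees(np.arctan2(r[1],r[0])).round(1),"push F-part",fz.round(2),"M-part",m.round(2),"F.tool",F.round(1),"total",(fz+m).round(2))
E
python3 t.py
python3 -m jog '[[[-0.03,0,0,0,0,0,0],[-0.03,0,0,0,0,0,0],[-0.03,0,0,0,0,0,0],[-0.03,0,0,0,0,0,0]]]';python3 t.py
```

```text
r 58.6 ang 41.1 push F-part 0.17 M-part -0.17 F.tool [0.3 0.5 0.5] total 0.0
time: 8.5
tool_pos: [570.4, -21.9, 42.5]
tcp_rot: [180.0, 0.0, 108.6]
ft_force: [-0.6, -0.1, 0.2]
finger_gap: 0.2
r 56.1 ang 35.6 push F-part 0.25 M-part -0.5 F.tool [-0.6 -0.1  0.2] total -0.25
```

```bash
python3 -m jog '[[[-0.03,0,0,0,0,0,0],[-0.03,0,0,0,0,0,0],[-0.03,0,0,0,0,0,0],[-0.03,0,0,0,0,0,0]]]';python3 t.py
```

```text
time: 9.0
tool_pos: [571.9, -26.7, 42.2]
tcp_rot: [-180.0, -0.1, 108.6]
ft_force: [-2.4, 7.3, 1.9]
finger_gap: 0.3
r 54.7 ang 30.5 push F-part 6.88 M-part -0.07 F.tool [-2.4  7.3  1.9] total 6.81
```

```bash
echo 'import sys; sys.exit((fz+m)>7.9)' >> t.py
python3 -m jog '[[[-0.032,0.0063,0,0,0,0.0048,0],[-0.032,0.0063,0,0,0,0.0048,0],[-0.032,0.0063,0,0,0,0.0048,0]]]'|grep pos; python3 t.py && python3 -m jog '[[[-0.032,0.0063,0,0,0,0.0048,0],[-0.032,0.0063,0,0,0,0.0048,0],[-0.032,0.0063,0,0,0,0.0048,0]]]'|grep pos && python3 t.py && python3 -m jog '[[[-0.032,0.0063,0,0,0,0.0048,0],[-0.032,0.0063,0,0,0,0.0048,0],[-0.032,0.0063,0,0,0,0.0048,0]]]' && python3 t.py
```

```text
tool_pos: [574.3, -30.2, 42.2]
r 55.2 ang 26.2 push F-part 6.28 M-part 0.44 F.tool [-0.5  7.3  1.5] total 6.72False
```

```bash
sed -i 's/sys.exit(.*/sys.exit(int((fz+m)>7.9))/' t.py
python3 -m jog '[[[-0.032,0.0063,0,0,0,0.0048,0],[-0.032,0.0063,0,0,0,0.0048,0],[-0.032,0.0063,0,0,0,0.0048,0]]]'|grep pos; python3 t.py && python3 -m jog '[[[-0.032,0.0063,0,0,0,0.0048,0],[-0.032,0.0063,0,0,0,0.0048,0],[-0.032,0.0063,0,0,0,0.0048,0]]]'|grep pos && python3 t.py && python3 -m jog '[[[-0.032,0.0063,0,0,0,0.0048,0],[-0.032,0.0063,0,0,0,0.0048,0],[-0.032,0.0063,0,0,0,0.0048,0]]]' && python3 t.py
```

```text
tool_pos: [576.7, -34.6, 42.3]
r 55.6 ang 21.0 push F-part 6.71 M-part 0.82 F.tool [1.5 8.3 0.1] total 7.52
tool_pos: [578.7, -39.2, 42.4]
r 56.0 ang 15.8 push F-part 6.27 M-part 0.94 F.tool [ 4.1  8.1 -1.9] total 7.21
time: 10.5
tool_pos: [580.0, -44.1, 42.5]
tcp_rot: [179.9, -0.1, 87.9]
ft_force: [5.3, 7.8, -2.5]
finger_gap: -0.2
r 56.2 ang 10.7 push F-part 6.21 M-part 1.14 F.tool [ 5.3  7.8 -2.5] total 7.35
```

Radial drag on the finger is building up, so my arc centre is a little off. I'll add more outward motion per row.

```bash
sed -i 's/524.8,-54.5/524.4,-56.5/' t.py
python3 -m jog '[[[-0.032,0.014,0,0,0,0.0048,0],[-0.032,0.014,0,0,0,0.0048,0],[-0.032,0.012,0,0,0,0.0048,0]]]'|grep pos; python3 t.py && python3 -m jog '[[[-0.032,0.01,0,0,0,0.0048,0],[-0.032,0.01,0,0,0,0.0048,0],[-0.032,0.01,0,0,0,0.0048,0]]]'|grep pos && python3 t.py
```

```text
tool_pos: [581.3, -49.1, 42.5]
r 57.4 ang 7.4 push F-part 7.21 M-part 1.5 F.tool [ 2.6  7.9 -1.2] total 8.72
```

```bash
python3 -m jog '[[[-0.032,0.01,0,0,0,0.0048,0]]]'|grep pos; python3 t.py; python3 -m jog '[[[-0.02,0.006,0,0,0,0.003,0]]]'|grep pos; python3 t.py
```

```text
tool_pos: [581.6, -50.8, 42.5]
r 57.5 ang 5.7 push F-part 7.13 M-part 0.28 F.tool [ 3.6  7.8 -0.9] total 7.42
tool_pos: [581.8, -51.9, 42.5]
r 57.6 ang 4.6 push F-part 6.73 M-part 0.18 F.tool [ 4.3  7.4 -1. ] total 6.91
```

```bash
sed -i 's/>7.9/>8.3/' t.py
for k in 1; do python3 -m jog '[[[-0.032,0.014,0,0,0,0.0048,0],[-0.032,0.014,0,0,0,0.0048,0]]]'|grep pos; python3 t.py && python3 -m jog '[[[-0.032,0.013,0,0,0,0.0048,0],[-0.032,0.013,0,0,0,0.0048,0]]]'|grep pos && python3 t.py && python3 -m jog '[[[-0.032,0.012,0,0,0,0.0048,0],[-0.032,0.012,0,0,0,0.0048,0]]]'|grep pos && python3 t.py && python3 -m jog '[[[-0.032,0.012,0,0,0,0.0048,0],[-0.032,0.012,0,0,0,0.0048,0]]]'|grep pos && python3 t.py; done
```

```text
tool_pos: [582.3, -55.2, 42.4]
r 57.9 ang 1.2 push F-part 6.16 M-part -1.19 F.tool [ 1.6  6.4 -0.1] total 4.97
tool_pos: [582.6, -58.6, 42.4]
r 58.2 ang -2.1 push F-part 7.22 M-part 0.56 F.tool [0.4 7.4 1.2] total 7.77
tool_pos: [582.6, -62.1, 42.3]
r 58.5 ang -5.5 push F-part 6.6 M-part -0.78 F.tool [-0.2  6.8  0.8] total 5.82
tool_pos: [582.5, -65.4, 42.3]
r 58.8 ang -8.8 push F-part 7.03 M-part 0.06 F.tool [-0.1  7.3  1.6] total 7.09
```

The moment reading is noisy (about ±0.8 N equivalent), so I'll judge by the force part. Loose level is ~6.7 N.

```bash
sed -i 's/sys.exit(.*/sys.exit(int(fz>7.8))/' t.py
python3 -m jog '[[[-0.032,0.011,0,0,0,0.0048,0],[-0.032,0.011,0,0,0,0.0048,0]]]'|grep pos; python3 t.py && python3 -m jog '[[[-0.032,0.011,0,0,0,0.0048,0],[-0.032,0.011,0,0,0,0.0048,0]]]'|grep pos && python3 t.py && python3 -m jog '[[[-0.032,0.011,0,0,0,0.0048,0],[-0.032,0.011,0,0,0,0.0048,0]]]'|grep pos && python3 t.py && python3 -m jog '[[[-0.032,0.011,0,0,0,0.0048,0],[-0.032,0.011,0,0,0,0.0048,0]]]' && python3 t.py
```

```text
tool_pos: [582.1, -68.8, 42.3]
r 59.0 ang -12.0 push F-part 6.87 M-part -0.59 F.tool [0.2 7.1 1.1] total 6.28
tool_pos: [581.6, -72.1, 42.3]
r 59.3 ang -15.3 push F-part 6.84 M-part -0.29 F.tool [0.4 7.1 1.8] total 6.55
tool_pos: [580.9, -75.4, 42.3]
r 59.6 ang -18.5 push F-part 7.01 M-part -0.55 F.tool [0.  7.4 2.3] total 6.47
time: 13.12
tool_pos: [580.1, -78.4, 42.3]
tcp_rot: [-179.9, -0.1, 52.2]
ft_force: [0.9, 9.2, 0.4]
finger_gap: 0.3
r 59.8 ang -21.4 push F-part 8.92 M-part -0.11 F.tool [0.9 9.2 0.4] total 8.8
```

Bite has started. I'll step singly with less outward slide.

```bash
cat >> t.py <<'E'
E
sed -i '/sys.exit/d' t.py; cat >> t.py <<'E'
y=np.radians(s["tcp_rot"][2]);x=np.array([np.cos(y),np.sin(y)]);u=np.array([x[1],-x[0]])
c=r-11*x;print("contact model",((c[0]*F[1]-c[1]*F[0])/60).round(2),"Fn",(F[:2]@x).round(2),"Fradial",(F[:2]@u).round(2),"yaw",s["tcp_rot"][2].round(1))
E
python3 -m jog '[[[-0.02,0.003,0,0,0,0.003,0]]]'|grep pos; python3 t.py;python3 -m jog '[[[-0.02,0.003,0,0,0,0.003,0]]]'|grep pos; python3 t.py
```

```text
tool_pos: [579.8, -79.2, 42.4]
r 59.9 ang -22.3 push F-part 9.7 M-part 0.09 F.tool [ 3.4  9.1 -0.4] total 9.8
contact model 9.15 Fn 9.24 Fradial -3.03 yaw 51.1
tool_pos: [579.5, -80.0, 42.4]
r 59.9 ang -23.1 push F-part 9.26 M-part -0.29 F.tool [ 3.7  8.5 -0.5] total 8.97
contact model 8.77 Fn 8.88 Fradial -2.65 yaw 50.1
```

```bash
python3 -m jog '[[[-0.02,0.004,0,0,0,0.003,0]]]'|grep pos; python3 t.py
```

```text
tool_pos: [579.3, -80.9, 42.5]
r 60.1 ang -24.0 push F-part 11.08 M-part 1.26 F.tool [ 5.1  9.8 -1. ] total 12.34
contact model 10.61 Fn 10.78 Fradial -2.58 yaw 49.0
```

```bash
python3 -m jog '[[[-0.016,0.004,0,0,0,0.0025,0]]]'|grep pos; python3 t.py
```

```text
tool_pos: [579.0, -81.6, 42.5]
r 60.1 ang -24.7 push F-part 10.29 M-part 0.65 F.tool [ 4.6  9.2 -2.5] total 10.94
contact model 9.79 Fn 9.91 Fradial -2.74 yaw 48.1
```

Averaged, the last readings are about 10–10.5 N, so it's hand-tight and I'll stop here. Backing off square to the lever, lifting, and checking.

```bash
python3 -m jog '[[[0.06,0,0,0,0,0,0],[0.1,0,0,0,0,0,0],[0.16,0,0,0,0,0,0],[0,0,-0.5,0,0,0,0],[0,0,-0.8,0,0,0,0],[0,0,-0.8,0,0,0,0],[0,0.8,-0.6,0,0,0,0],[0,0.8,-0.5,0,0,0,0],[0,0.8,0,0,0,0,0],[0,0,0,0,0,0,0],[0,0,0,0,0,0,0],[0,0,0,0,0,0,0]]]'
python3 - <<'E'
from bench import snapshot
import cv2
for n in ["top","scene"]:
    p,d=snapshot(n);cv2.imwrite(f"pics/{n}9.png",p[:,:,::-1])
p=cv2.imread("pics/top9.png");q=cv2.imread("pics/top0.png")
cv2.imwrite("pics/cmp.png",cv2.resize(np.vstack([q[190:400,270:540],p[190:400,270:540]]),None,fx=1.4,fy=1.4) if 0 else cv2.resize(cv2.hconcat([q[190:400,270:540],p[190:400,270:540]]),None,fx=1.45,fy=1.45,interpolation=cv2.INTER_CUBIC))
E
```

```text
time: 15.12
tool_pos: [677.5, -150.9, 202.3]
tcp_rot: [-180.0, 0.0, 48.1]
ft_force: [0.3, -0.0, 0.2]
finger_gap: -0.1
```

View pics/cmp.png

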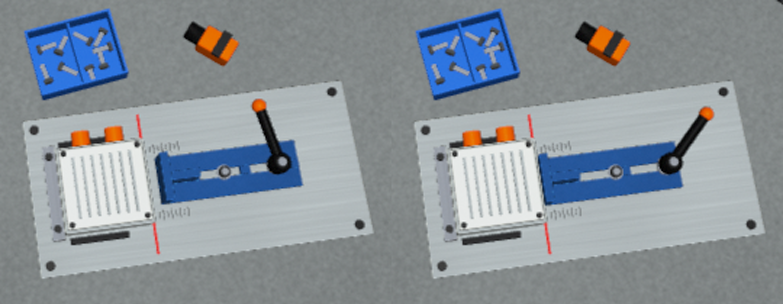

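View pics/scene9.png

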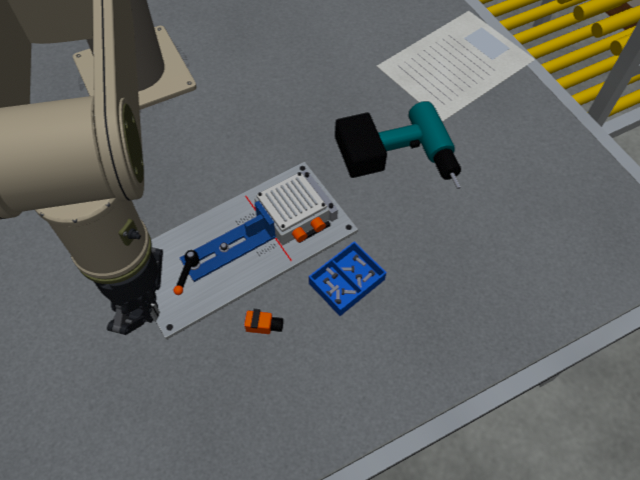

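The before/after crops show the stop flush on the housing at the line (crop col ~541). The lever has turned about 0.9 rad clockwise (ball at crop (707,114)). The housing, tray and plug have not moved, and the scene view shows the driver in place and the arm clear of everything.

```bash
python3 -c "
from bench import job,telemetry
print(telemetry.sense()['ft_force'].round(2)); print(job.hand_in())"
```

```text
[0.38 0.16 0.47]
the job is handed in; nothing more can be done
None
```

The end stop is set against the housing and clamped, and the job was handed in at about 15 s of the 61 s allowed.

- **Stop:** I pushed on the rear end of the web at 5–8 mm/s. Drag was about 5 N. When the stop met the housing the push rose to 11.9 N, about 7 N beyond drag, and I backed off there.
- **Lever:** I turned it clockwise with the shut fingers, about 0.9 rad overall. The loose push was 6–7 N before it bit.
- **Clamping force:** I stopped where the last readings, referred to 60 mm and averaged, gave about 10–10.5 N. Those last readings disagreed: the force-based estimates were 10.6 then 9.8 N, and with the noisy wrist moment added they were 12.3 then 10.9 N. All of these lie between the 8 N and 15 N limits.
- **Last checks:** The final views show the stop flush with the housing at the red line. The housing, plug, bolt tray and driver appear unmoved, and the arm is clear of everything with a force reading near zero.

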